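Seat the coupling under the push-latch cover

ROBOT

A 6-joint arm with a two-finger parallel gripper is mounted at the origin on the work surface. World frame = base frame: x ahead of the robot, y to its left, z up, the work surface at z = 0. Lengths are in m, angles in rad, forces in N, time in s.
With the tool pointing down it reaches from about 0.3 to 1 m from the base axis. Payload 5.1 kg.
Tool frame: the origin (TCP) lies between the finger pads; the fingertips stand 25 mm ahead of it and the grasp point (between the pads) lies 6 mm ahead of it; z points along the fingers, y is the direction in which the jaws open and shut (so a half turn about z gives the same grasp; the last joint's range is limited). The gripper opens to 95 mm and grips with 3 to 60 N. Pads are 20 mm wide; open, the fingers measure 119 mm over their backs; the gripper's body (75 mm by 180 mm) begins 59 mm behind the grasp point.
Start: joints at [1.143, 0.124, 1.65, -0, 1.367, -0.083], TCP at [0.22, 0.612, 0.204] pointing down, gripper open.
Joint ranges: [-2.61, 2.61], [-1.02, 2.33], [0.03, 2.71], [-1.35, 4.49], [0.32, 2.68], [-2.91, 2.91]. Speed limits (rad/s): [2.57, 2.57, 3.14, 3.14, 3.14, 3.14].

INTERFACE

Orientations are given as [roll, pitch, yaw] about the fixed x, y, z axes, in that order (R = Rz(yaw) Ry(pitch) Rx(roll)).
In Python, from plant import manip gives the robot as it stands.
- The arm moves only by the tool apply_moves, never from a script. Its arguments are lists of equal length, an entry for each row: "delta_pos": the shift along the world's x, y, z in cm, a list of three; "yaw": the turn about the world's z in degrees. A call has 1 to 20 rows; each row shifts and turns the commanded pose from where the row before left it; what a row does not reach is not made up. A row lasts 1/8 s, in which the tool goes at most 62.5 mm and 10.7 degrees, less where a joint would pass 70% of its speed; a pose out of reach is approached as far as the arm can. A call with a gripper value outside its range is refused whole. "grip" is the closure, from 0 (fully open) to 1 (shut), set as the call begins (left out, the last holds). The fingers move at their own pace and stop on an object; the grip force is fixed at half the most. Time passes only in rows, so rows that do not move let the fingers close. It gives the time, the measured TCP pose, the force and the opening at its end, in the units of the state.
- manip.read_state(): the state, without advancing time (a new reading comes with each control period).
- manip.grab_frame(name): name is "scene" or "top" or "wrist"; returns (picture, depth): 384x512x3 uint8, blue, green, red; 384x512 float32, m along the optical axis (not along the pixel's ray), 0 where there is no reading.
- manip.get_calibration(name): a dict with "vfov" (degrees; the focal length in pixels is half the picture's height over the tangent of half this angle, whatever the lens; pixels are square), "cx", "cy" (the principal point, pixels), "eye" and "attitude" of the camera in the world. Camera axes: x right, y down, z forward; pixel columns grow to the right and rows downward; lengths in m; the calibration is good to about 2 mm. The wrist camera is an equidistant fisheye: a pixel r from the principal point sees the ray r / f radians off the axis. A picture is of the moment at which its call begins: read the wrist's pose just before it. get_calibration takes no time and is no camera call; for the wrist camera it gives the pose at the moment of the call.
- manip.sign_off(): hands the job in, once; it reports no verdict.
The state is a dict: "time_s": time; "joints": joint angles; "qvel": joint speeds; "tau": joint torques, N m; "position": TCP position; "tool_rot": TCP orientation; "ft_force": force on the tool from outside, world axes, zero at the start; "moment": the same for the moment, N m; "finger_gap": opening from 0.0 (shut) to 1.0 (fully open).
Only numpy, scipy, OpenCV 4.12 (cv2) and the standard library are available. Lean on these libraries where they do the work, as an engineer would, in place of code of your own. Each camera call takes 0.05 s, during which the arm holds its last target.

TASK

Press the white splice box's cover down to its stop at the thumb mark on its front edge (the side facing the robot), and let go so that it pops open. Inside, one of the three coupling modules stands proud: push it down fully home. Then push the cover shut and press it to its stop again so that it stays latched; only touch and push, lift nothing, and leave the screwdriver, adapter, bottle and jar where they are.

Things in the scene. Friction and masses are not known exactly. Their poses are not given: they have to be found in the camera images.
- cover (a joint): cover angle, rad: 0 = latched, level; -0.058 = pressed to the stop (7 mm at the press point); 1.4 = popped open. Push-push latch: pressed to its stop (-0.05 or lower) and let go, the latched cover is freed and a spring swings it to 1.4 within 1 s; pushed down to the stop again and let go it latches at 0; one more press frees it. Spring 1 to 3 N at the front edge; press with 5 N, at most 25 N.
- cover_press (a point): point on the white plastic cover's outer face to press: a grey thumb mark, 12 x 36 mm, at mid-width, 12 mm in from the front edge (robot side), 126 mm from the hinge axis, 54 mm above the table when latched; swings with the cover. z = outward normal, x = across the cover to the hinge. Cover: plate 140 front to back, 166 wide, 4 thick, with a 12 mm skirt down at front and sides.
- cover_hinge (a point): fixed point on the hinge axis at mid-width, 50 mm above the table, at the far side of the splice box. x = from the cover's front to the hinge, y = along the axis, z up; its yaw is the box's yaw. The cover's outer face is 4 mm outside the axis. Open, the cover leans over the box's rear: its front edge 187 mm above the table, its skirt reaching 36 mm in front of the axis.
- tray: fixed black rack tray, 270 x 370 mm, walls 20 mm high, that carries the splice box at its middle; origin at the centre of its underside, on the table, axes as for the hinge. The open-topped white box is 135 x 156 mm, side walls up to 40 mm, front wall 37 mm above the table; the front wall's inner face is 65 mm in front of the tray's centre.
- module (a joint): travel (m) of the one coupling module that stands proud: 0 to 0.004 at the start, grows as it is pushed down, 0.012 = fully home on a firm stop. Needs about 3 N to move, stays where it is left.
- module_top (a point): centre of that module's top face: white block 22 x 26 mm, top 38 to 42 mm above the table at the start, 30 when home, level with the two fixed modules like it. The three stand inside the box under the cover, 45 mm apart along the hinge axis, 94 mm in front of it; which one is proud varies. A thin fixed-height latch pin (34 mm up, mid-width) ends 17 mm in front of their centre line.
- screwdriver_at (a point): middle of a loose screwdriver lying in the tray left of the box, 160 mm long, 26 mm thick; leave alone
- adapter_at (a point): middle of a loose grey adapter in the tray right of the box, 58 x 20 x 18 mm; leave alone
- bottle_at (a point): centre of a loose bottle standing on the table left of the tray, 52 mm wide, 110 mm high; leave alone
- jar_at (a point): centre of a loose jar standing on the table right of the tray, 60 mm wide, 60 mm high; leave alone

How it is judged:
By the outcome, as a careful person would: the job done as asked, in the order asked, and still so for the second after the job is handed in, with the robot touching nothing.
It also fails if it takes over 61 s, if anything falls off the work surface, if the arm or the gripper's body presses on something with over 40 N, if the wrist force passes 120 N, or if a joint passes its speed limit or range.

## Working session

There is one attempt and no reset: what is moved stays moved. The work goes in short steps, Python scripts to look and compute and a tool call to move; the robot and the scene stay as the last step left them, time stands still between calls to the robot, and variables do not carry over. Pictures are saved under pics/ and viewed, and the job is handed in when it is done.

Besides the shell and the picture viewer there is one more tool, called after "Call:" by a JSON object that holds its "method" and its "body". apply_moves: Moves the arm, as the interface text tells. Its arguments: {"type":"object","properties":{"delta_pos":{"type":"array"},"yaw":{"type":"array"},"grip":{"type":"number"}},"required":["delta_pos","yaw"]}

```bash
mkdir -p pics
cat > h.py <<'E'
import numpy as np, cv2, json
from plant import manip
def snap(n,f):
    c=manip.get_calibration(n); im,d=manip.grab_frame(n)
    cv2.imwrite(f'pics/{f}.png',im); np.save(f'pics/{f}.npy',d); return c,im,d
def st():
    s=manip.read_state(); print({k:np.round(s[k],3).tolist() for k in('time_s','position','tool_rot','ft_force','finger_gap','joints')})
E
python3 - <<'E'
from h import *
st()
for n in('scene','top'):
    c,im,d=snap(n,n+'0'); print(n,c)
E
```

```text
{'time_s': 0.0, 'position': [0.219, 0.611, 0.202], 'tool_rot': [-3.14, -0.0, 2.797], 'ft_force': [0.656, 0.135, -0.162], 'finger_gap': 0.999, 'joints': [1.143, 0.125, 1.652, -0.0, 1.367, -0.083]}
scene {'vfov': 54.22971621648788, 'cx': 251.01781082411156, 'cy': 187.60721071920767, 'eye': array([1.1730645 , 0.44144391, 0.81437611]), 'attitude': array([-2.38863318,  0.0054038 ,  2.1690125 ])}
top {'vfov': 49.91470178447474, 'cx': 260.0343669964234, 'cy': 188.93040365827719, 'eye': array([0.50877773, 0.02866799, 0.93238633]), 'attitude': array([-3.03503335, -0.010869  , -1.57553116])}
```

View pics/scene0.png

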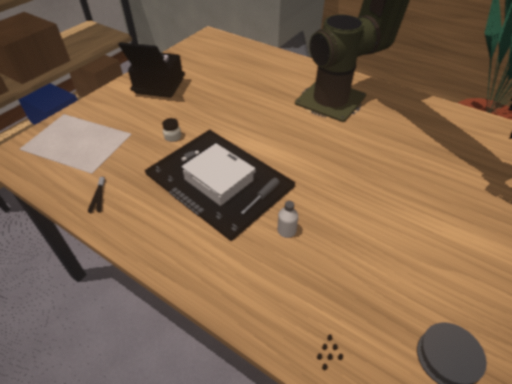

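View pics/top0.png

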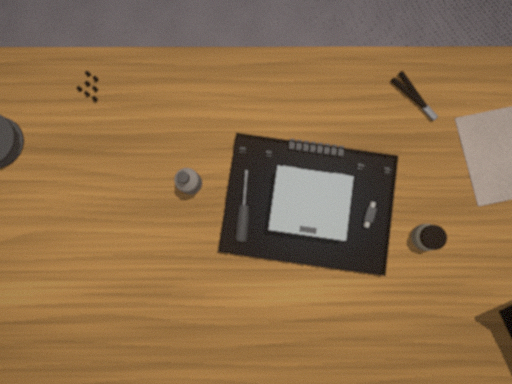

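The top view shows the cover at about (270-354, 166-241), with its thumb mark near (308,230) on the robot side. The screwdriver is to the left and the adapter to the right.

```bash
cat >> h.py <<'E'
from scipy.spatial.transform import Rotation as R
def ray(c,u,v,fish=False,h=384):
    f=h/2/np.tan(np.radians(c['vfov'])/2)
    x,y=(u-c['cx']),(v-c['cy'])
    if fish:
        r=np.hypot(x,y)+1e-9; t=r/f; d=np.array([np.sin(t)*x/r,np.sin(t)*y/r,np.cos(t)])
    else: d=np.array([x/f,y/f,1])
    return R.from_euler('xyz',c['attitude']).as_matrix()@d
def onz(c,u,v,z,fish=False):
    d=ray(c,u,v,fish); e=np.asarray(c['eye']); return e+d*(z-e[2])/d[2]
E
python3 - <<'E'
from h import *
c=manip.get_calibration('top'); im=cv2.imread('pics/top0.png'); d=np.load('pics/top0.npy')
g=cv2.cvtColor(im,cv2.COLOR_BGR2GRAY)
roi=np.zeros_like(g); roi[150:255,262:362]=1
m=((g>120)&(roi>0)).astype(np.uint8)
m=cv2.morphologyEx(m,cv2.MORPH_OPEN,np.ones((5,5)))
cs,_=cv2.findContours(m,cv2.RETR_EXTERNAL,cv2.CHAIN_APPROX_NONE); k=max(cs,key=cv2.contourArea)
P=np.array([onz(c,*p[0],.054)[:2] for p in k]).astype(np.float32)
r=cv2.minAreaRect(P*1000); print('cover',r); B=cv2.boxPoints(r)/1000; print(B.round(4).tolist())
h=cv2.fillPoly(np.zeros_like(g),[cv2.convexHull(k)],1); h=cv2.erode(h,np.ones((9,9)))
t=((h>0)&(g<150)).astype(np.uint8)
n,l,s,ce=cv2.connectedComponentsWithStats(t)
for i in range(1,n): print(s[i],ce[i],onz(c,*ce[i],.054).round(4))
# tray dark
m=((g<50)).astype(np.uint8); m[:, :200]=0;m[:, 405:]=0; m[:120]=0; m[290:]=0
cs,_=cv2.findContours(m,cv2.RETR_EXTERNAL,cv2.CHAIN_APPROX_NONE); k=max(cs,key=cv2.contourArea)
P=np.array([onz(c,*p[0],.02)[:2] for p in k]).astype(np.float32); print('tray',cv2.minAreaRect(P*1000))
# depth check
for u,v in((308,200),(308,220),(390,200),(256,200)):
    dd=d[v,u]; print((c['eye']+ray(c,u,v)*dd).round(4))
# scene: thumb mark
c2=manip.get_calibration('scene'); im2=cv2.imread('pics/scene0.png')
cv2.imwrite('pics/crop_s.png',cv2.resize(im2[110:250,130:310],None,fx=4,fy=4,interpolation=2))
cv2.imwrite('pics/crop_t.png',cv2.resize(im[125:285,200:400],None,fx=3.7,fy=3.7,interpolation=2))
E
```

```text
cover ((573.913818359375, -89.94505310058594), (166.59671020507812, 141.38400268554688), 81.64189910888672)
[[0.4918999969959259, -0.16210000216960907], [0.6316999793052673, -0.1826000064611435], [0.656000018119812, -0.017799999564886093], [0.5160999894142151, 0.0027000000700354576]]
[299 226  18   7  84] [307.71428571 228.73809524] [ 0.5174 -0.0821  0.054 ]
tray ((574.7981567382812, -89.78334045410156), (366.32855224609375, 266.029296875), 81.68081665039062)
[ 0.5786 -0.0839  0.0527]
[ 0.5359 -0.083   0.0543]
[ 5.821e-01 -2.774e-01  2.000e-04]
[ 5.833e-01  2.730e-02 -2.000e-04]
```

View pics/crop_s.png

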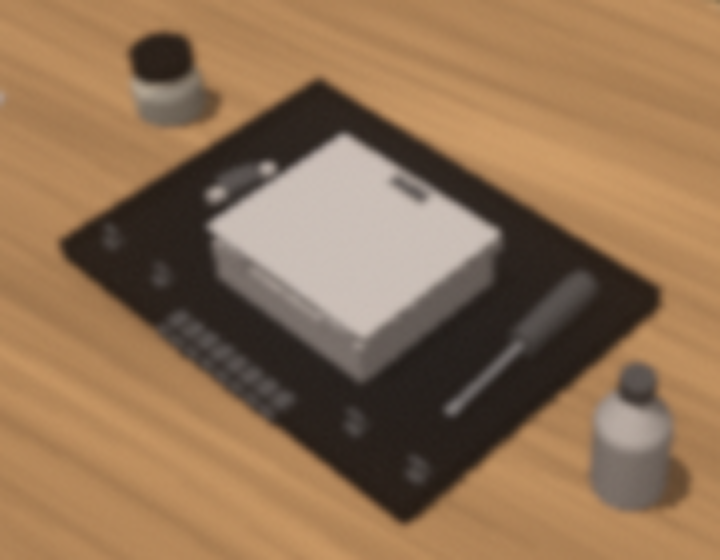

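View pics/crop_t.png

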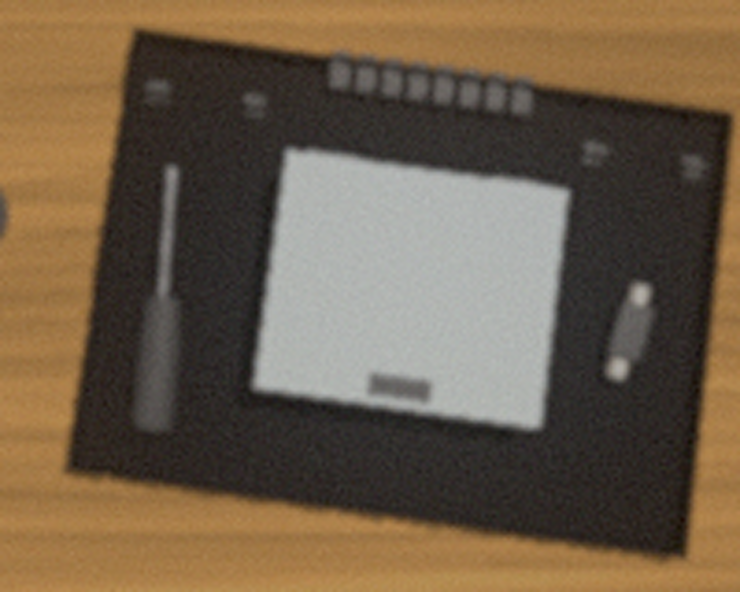

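Two measurements agree: the thumb mark is at (0.517,-0.082), the cover outline is 166.6 x 141 mm, and the tray centre matches. Box yaw is about -8.3°, so the hinge is near (0.641,-0.100). Next I close the gripper and move over the mark.

Call:
{"method": "apply_moves", "body": {"delta_pos": [[1.65,-3.85,0],[1.65,-3.85,0],[1.65,-3.85,0],[1.65,-3.85,0],[1.65,-3.85,0],[1.65,-3.85,0],[1.65,-3.85,0],[1.65,-3.85,0],[1.65,-3.85,0],[1.65,-3.85,0],[1.65,-3.85,0],[1.65,-3.85,0],[1.65,-3.85,0],[1.65,-3.85,0],[1.65,-3.85,0],[1.65,-3.85,0],[1.65,-3.85,0],[1.65,-3.85,0],[0,0,0],[0,0,0]], "yaw": [0.63,0.63,0.63,0.63,0.63,0.63,0.63,0.63,0.63,0.63,0.63,0.63,0.63,0.63,0.63,0.63,0.63,0.63,0,0], "grip": 1}}

```text
time_s: 2.6
position: [0.5162, -0.0809, 0.2031]
tool_rot: [3.141, -0.001, 2.994]
ft_force: [-0.2, 0.8, -0.2]
finger_gap: 0.006
```

Run:
```python
from h import *
st(); c,im,d=snap('wrist','w1'); print(c)
s=manip.read_state(); M=R.from_euler('xyz',s['tool_rot']).as_matrix(); print('cam in tool',M.T@(c['eye']-s['position']))
```

```text
{'time_s': 2.6, 'position': [0.516, -0.081, 0.203], 'tool_rot': [3.141, -0.001, 2.994], 'ft_force': [-0.189, 0.849, -0.192], 'finger_gap': 0.006, 'joints': [-0.258, -0.16, 1.931, 0.0, 1.372, -1.682]}
{'vfov': 65.70646984690485, 'cx': 253.2053004134996, 'cy': 194.24098304624516, 'eye': array([ 0.4425714 , -0.07027705,  0.38406789]), 'attitude': array([ 2.87177467e+00, -9.60980799e-04,  1.42339991e+00])}
cam in tool [ 0.07452603 -0.00056293 -0.18077482]
```

View pics/w1.png

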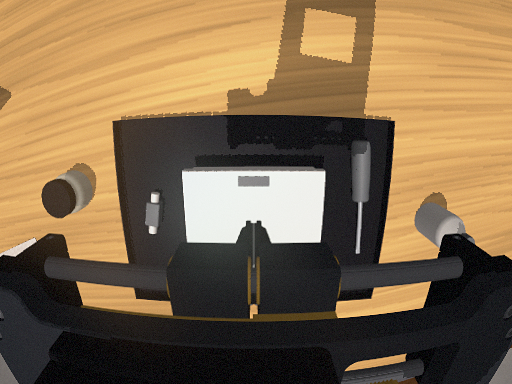

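The wrist view shows the thumb mark at (254,181), in line with the fingers. Next I descend to just above it.

Call:
{"method": "apply_moves", "body": {"delta_pos": [[0.05,-0.05,-3],[0,0,-3],[0,0,-3],[0,0,-2],[0,0,-1],[0,0,0]], "yaw": [0,0,0,0,0,0]}}

```text
time_s: 3.4
position: [0.5171, -0.0815, 0.0835]
tool_rot: [3.142, -0.001, 2.995]
ft_force: [0.4, 1.6, -0.3]
finger_gap: -0.003
```

Call:
{"method": "apply_moves", "body": {"delta_pos": [[0,0,-0.2],[0,0,-0.2],[0,0,-0.2],[0,0,-0.2],[0,0,0]], "yaw": [0,0,0,0,0]}}

```text
time_s: 4.03
position: [0.5171, -0.0818, 0.0754]
tool_rot: [3.142, -0.0, 2.995]
ft_force: [-0.7, 0.9, 0.6]
finger_gap: 0.005
```

Call:
{"method": "apply_moves", "body": {"delta_pos": [[0,0,-0.1],[0,0,-0.1],[0,0,-0.1],[0,0,0]], "yaw": [0,0,0,0]}}

```text
time_s: 4.53
position: [0.5171, -0.0818, 0.0725]
tool_rot: [3.142, -0.0, 2.995]
ft_force: [0.6, 0.2, -1.0]
finger_gap: 0.004
```

Call:
{"method": "apply_moves", "body": {"delta_pos": [[0,0,-0.1],[0,0,0]], "yaw": [0,0]}}

```text
time_s: 4.78
position: [0.5171, -0.0818, 0.0715]
tool_rot: [3.142, -0.0, 2.995]
ft_force: [0.4, 0.4, -0.7]
finger_gap: 0.005
```

Run:
```python
from h import *
st(); c,im,d=snap('scene','s2'); cv2.imwrite('pics/s2c.png',cv2.resize(im[90:250,130:310],None,fx=4,fy=3.7,interpolation=2))
c,im,d=snap('wrist','w2')
```

```text
{'time_s': 4.775, 'position': [0.517, -0.082, 0.072], 'tool_rot': [3.142, -0.0, 2.995], 'ft_force': [0.445, 0.398, -0.722], 'finger_gap': 0.005, 'joints': [-0.259, -0.033, 2.046, -0.0, 1.129, -1.683]}
```

View pics/s2c.png

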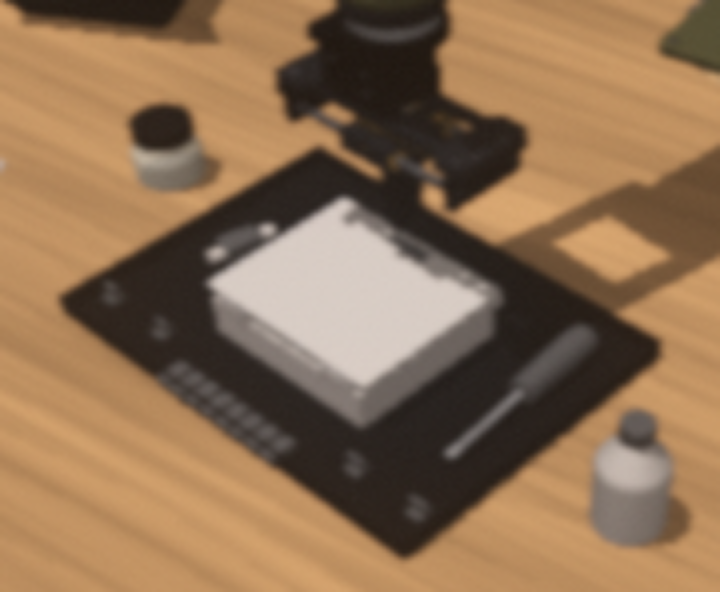

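View pics/w2.png

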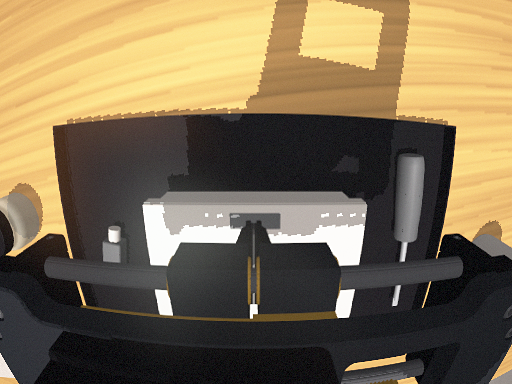

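Run:
```python
from h import *
c=manip.get_calibration('wrist'); s=manip.read_state()
f=192/np.tan(np.radians(c['vfov'])/2)
A=R.from_euler('xyz',c['attitude']).as_matrix();M=R.from_euler('xyz',s['tool_rot']).as_matrix()
def pr(P):
    p=A.T@(P-c['eye']); t=np.arctan2(np.hypot(*p[:2]),p[2]); r=np.hypot(*p[:2]); return c['cx']+f*t*p[0]/r, c['cy']+f*t*p[1]/r
for x in(-.01,0,.01): print('tip',pr(s['position']+M@[x,0,.025]))
for z in (.047,.054):
  for u,v in((254,212),(254,220),(254,227),(254,203)): print(z,u,v,onz(c,u,v,z,True).round(4))
d=np.load('pics/w2.npy')
for v in(206,212,220,225,230,235):
  for u in (200,238,254,270):
    r=ray(c,u,v,True); fw=A[:,2]; dd=d[v,u]; print(u,v,(c['eye']+r/(r@fw)*dd).round(4),end=' ')
  print()
im=cv2.imread('pics/w2.png'); cv2.imwrite('pics/w2c.png',cv2.resize(im[180:260,190:320],None,fx=6,fy=6,interpolation=2))
```

```text
tip (np.float64(253.42102344423995), np.float64(229.62094970203984))
tip (np.float64(253.421767045788), np.float64(217.05997897752866))
tip (np.float64(253.42226270487444), np.float64(204.10227384976994))
0.047 254 212 [ 0.5133 -0.0808  0.047 ]
0.047 254 220 [ 0.5194 -0.0817  0.047 ]
0.047 254 227 [ 0.5249 -0.0825  0.047 ]
0.047 254 203 [ 0.5065 -0.0798  0.047 ]
0.054 254 212 [ 0.5109 -0.0804  0.054 ]
0.054 254 220 [ 0.5169 -0.0813  0.054 ]
0.054 254 227 [ 0.5222 -0.0821  0.054 ]
0.054 254 203 [ 0.5043 -0.0795  0.054 ]
200 206 [ 0.5009 -0.1176  0.0543] 238 206 [ 0.5048 -0.0909  0.0541] 254 206 [ 0.5064 -0.0798  0.0542] 270 206 [ 0.5079 -0.0687  0.0547] 
200 212 [ 0.5051 -0.1183  0.0549] 238 212 [ 0.5095 -0.0917  0.0533] 254 212 [ 0.511  -0.0804  0.0538] 270 212 [ 0.5121 -0.0693  0.0553] 
200 220 [ 0.5114 -0.1198  0.0539] 238 220 [ 0.5147 -0.0924  0.0553] 254 220 [ 0.5161 -0.0812  0.0559] 270 220 [ 0.5179 -0.07    0.0556] 
200 225 [ 0.5149 -0.1204  0.0548] 238 225 [ 0.5184 -0.093   0.0555] 254 225 [ 0.508  -0.0801  0.0866] 270 225 [ 0.5217 -0.0705  0.0555] 
200 230 [ 0.5188 -0.1213  0.0545] 238 230 [ 0.5227 -0.0938  0.0544] 254 230 [ 0.508  -0.0801  0.0943] 270 230 [ 0.5258 -0.071   0.0549] 
200 235 [ 0.5226 -0.122   0.0547] 238 235 [ 0.5267 -0.0945  0.0539] 254 235 [ 0.5075 -0.0801  0.1026] 270 235 [ 0.5297 -0.0715  0.0549]
```

View pics/w2c.png

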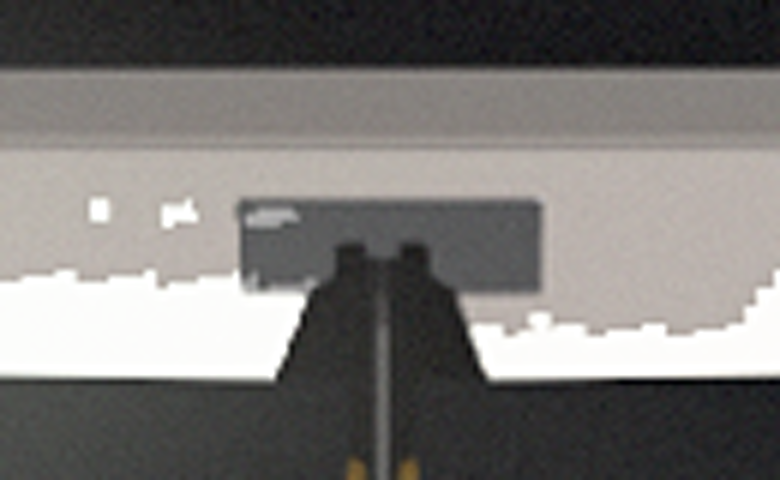

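Run:
```python
from h import *
c=manip.get_calibration('wrist'); s=manip.read_state()
A=R.from_euler('xyz',c['attitude']).as_matrix();fw=A[:,2]
d=np.load('pics/w2.npy')
for v in range(216,230,1):
  for u in (248,254,259):
    r=ray(c,u,v,True); print((c['eye']+r/(r@fw)*d[v,u]).round(4),end=' ')
  print()
c=manip.get_calibration('scene');f=192/np.tan(np.radians(c['vfov'])/2)
A=R.from_euler('xyz',c['attitude']).as_matrix()
for z in(.0465,.06,.08,.1,.13):
  for x in (.508,.517,.526):
    p=A.T@(np.array([x,-.0818,z])-c['eye']); u,v=c['cx']+f*p[0]/p[2],c['cy']+f*p[1]/p[2]; print(z,x,'crop',((u-130)*4).round(),((v-90)*3.7).round())
im=cv2.imread('pics/s2.png'); cv2.imwrite('pics/s2d.png',cv2.resize(im[115:165,205:265],None,fx=12,fy=12,interpolation=0))
```

```text
[ 0.5127 -0.085   0.0556] [ 0.5135 -0.0808  0.055 ] [ 0.5136 -0.0773  0.0561] 
[ 0.5134 -0.0851  0.0557] [ 0.5142 -0.0809  0.0552] [ 0.5148 -0.0774  0.0549] 
[ 0.5142 -0.0852  0.0555] [ 0.5149 -0.081   0.0552] [ 0.5155 -0.0775  0.0549] 
[ 0.5148 -0.0853  0.0558] [ 0.5159 -0.0812  0.0546] [ 0.5164 -0.0777  0.0545] 
[ 0.5159 -0.0855  0.0549] [ 0.5161 -0.0812  0.0559] [ 0.517  -0.0777  0.055 ] 
[ 0.5064 -0.0835  0.0826] [ 0.5175 -0.0814  0.0543] [ 0.5071 -0.0769  0.0834] 
[ 0.5062 -0.0835  0.0849] [ 0.5178 -0.0815  0.0554] [ 0.507  -0.0769  0.0852] 
[ 0.5057 -0.0834  0.0877] [ 0.5079 -0.0801  0.0834] [ 0.5067 -0.0769  0.0876] 
[ 0.5062 -0.0834  0.0881] [ 0.5076 -0.08    0.0857] [ 0.5069 -0.077   0.0889] 
[ 0.5063 -0.0834  0.0896] [ 0.508  -0.0801  0.0866] [ 0.5067 -0.077   0.091 ] 
[ 0.5059 -0.0833  0.0921] [ 0.5083 -0.0801  0.0874] [ 0.5069 -0.077   0.092 ] 
[ 0.5062 -0.0833  0.093 ] [ 0.508  -0.0801  0.0897] [ 0.5072 -0.0771  0.0928] 
[ 0.5063 -0.0834  0.0942] [ 0.508  -0.0801  0.0912] [ 0.5068 -0.0771  0.0954] 
[ 0.5064 -0.0833  0.0954] [ 0.5082 -0.0801  0.0923] [ 0.5071 -0.0771  0.0962] 
0.0465 0.508 crop 413.0 251.0
0.0465 0.517 crop 406.0 257.0
0.0465 0.526 crop 399.0 263.0
0.06 0.508 crop 413.0 238.0
0.06 0.517 crop 405.0 244.0
0.06 0.526 crop 398.0 251.0
0.08 0.508 crop 412.0 220.0
0.08 0.517 crop 404.0 226.0
0.08 0.526 crop 397.0 232.0
0.1 0.508 crop 410.0 200.0
0.1 0.517 crop 403.0 207.0
0.1 0.526 crop 396.0 213.0
0.13 0.508 crop 409.0 171.0
0.13 0.517 crop 401.0 177.0
0.13 0.526 crop 394.0 183.0
```

View pics/s2d.png

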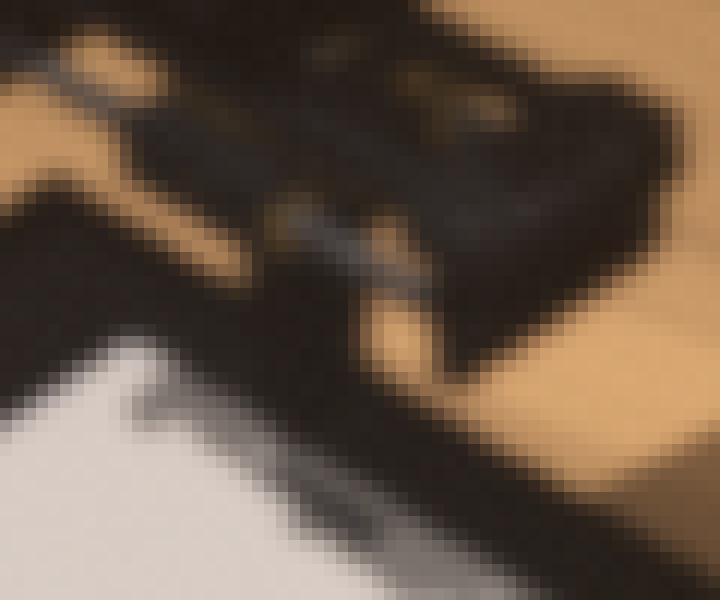

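The views and the near-zero force agree that the visible closed fingertips are at z≈0.08, about 3 cm higher than the nominal geometry gives, and the cover is still level. I continue down carefully, watching the force.

Call:
{"method": "apply_moves", "body": {"delta_pos": [[0,0,-0.5],[0,0,-0.5],[0,0,-0.4],[0,0,-0.3],[0,0,-0.2],[0,0,0]], "yaw": [0,0,0,0,0,0]}}

```text
time_s: 5.62
position: [0.5171, -0.0817, 0.0525]
tool_rot: [3.142, -0.0, 2.995]
ft_force: [1.4, 0.6, 0.7]
finger_gap: 0.003
```

Run:
```python
from h import *
st(); c,im,d=snap('wrist','w3'); cv2.imwrite('pics/w3c.png',cv2.resize(im[180:280,180:330],None,fx=5,fy=5,interpolation=2))
A=R.from_euler('xyz',c['attitude']).as_matrix();fw=A[:,2]
for v in range(218,250,2):
  print(v,end=' ')
  for u in (220,248,259):
    r=ray(c,u,v,True); print((c['eye']+r/(r@fw)*d[v,u]).round(4),end=' ')
  print()
```

```text
{'time_s': 5.625, 'position': [0.517, -0.082, 0.052], 'tool_rot': [3.142, -0.0, 2.995], 'ft_force': [1.36, 0.592, 0.686], 'finger_gap': 0.003, 'joints': [-0.259, -0.008, 2.058, 0.0, 1.093, -1.683]}
218 [ 0.5051 -0.1017  0.0542] [ 0.5076 -0.0839  0.0545] [ 0.5084 -0.0769  0.0551] 
220 [ 0.5059 -0.1017  0.0557] [ 0.5087 -0.084   0.0552] [ 0.5099 -0.0771  0.0547] 
222 [ 0.5076 -0.1021  0.0549] [ 0.506  -0.0835  0.0658] [ 0.5074 -0.0769  0.0647] 
224 [ 0.5091 -0.1025  0.0543] [ 0.5063 -0.0835  0.0684] [ 0.5073 -0.077   0.0685] 
226 [ 0.5104 -0.1027  0.0546] [ 0.5062 -0.0834  0.0719] [ 0.5072 -0.077   0.0718] 
228 [ 0.5118 -0.103   0.0545] [ 0.5063 -0.0833  0.0749] [ 0.507  -0.0771  0.0754] 
230 [ 0.513  -0.1031  0.055 ] [ 0.506  -0.0832  0.0786] [ 0.5066 -0.0771  0.0794] 
232 [ 0.5145 -0.1034  0.0549] [ 0.5059 -0.0832  0.0818] [ 0.5071 -0.0772  0.081 ] 
234 [ 0.5161 -0.1038  0.0544] [ 0.5055 -0.083   0.0856] [ 0.5065 -0.0772  0.0854] 
236 [ 0.517  -0.1038  0.0555] [ 0.5058 -0.0831  0.0875] [ 0.5069 -0.0773  0.0872] 
238 [ 0.5188 -0.1043  0.0547] [ 0.5057 -0.083   0.0904] [ 0.5061 -0.0773  0.0914] 
240 [ 0.5204 -0.1046  0.0542] [ 0.5059 -0.083   0.0926] [ 0.5069 -0.0774  0.0923] 
242 [ 0.5215 -0.1047  0.055 ] [ 0.5057 -0.0829  0.0955] [ 0.5061 -0.0773  0.0964] 
244 [ 0.4817 -0.0874  0.1475] [ 0.4832 -0.0786  0.1468] [ 0.4836 -0.0751  0.1471] 
246 [ 0.4817 -0.0873  0.1488] [ 0.4834 -0.0786  0.1479] [ 0.4832 -0.0751  0.1494] 
248 [ 0.482  -0.0872  0.1498] [ 0.4836 -0.0786  0.149 ] [ 0.4844 -0.0753  0.1483]
```

View pics/w3c.png

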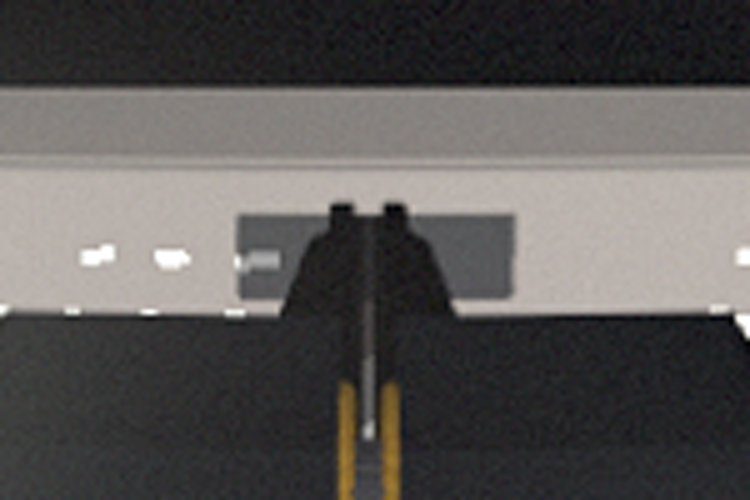

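Call:
{"method": "apply_moves", "body": {"delta_pos": [[0,0,-0.4],[0,0,-0.3],[0,0,-0.2],[0,0,0]], "yaw": [0,0,0,0]}}

```text
time_s: 6.18
position: [0.517, -0.0817, 0.0435]
tool_rot: [3.142, -0.001, 2.995]
ft_force: [-0.6, 0.5, 0.6]
finger_gap: 0.005
```

Call:
{"method": "apply_moves", "body": {"delta_pos": [[0,0,-0.2],[0,0,0]], "yaw": [0,0]}}

```text
time_s: 6.42
position: [0.5173, -0.0818, 0.0417]
tool_rot: [-3.142, 0.0, 2.995]
ft_force: [-0.7, 0.3, 0.7]
finger_gap: 0.001
```

Call:
{"method": "apply_moves", "body": {"delta_pos": [[0,0,-0.2],[0,0,0]], "yaw": [0,0]}}

```text
time_s: 6.68
position: [0.5174, -0.0818, 0.0397]
tool_rot: [-3.142, 0.0, 2.995]
ft_force: [-1.6, 0.4, 1.1]
finger_gap: 0.005
```

Run:
```python
from h import *
st(); c,im,d=snap('wrist','w4'); cv2.imwrite('pics/w4c.png',cv2.resize(im[180:280,180:330],None,fx=5,fy=5,interpolation=2))
A=R.from_euler('xyz',c['attitude']).as_matrix();fw=A[:,2]
for v in range(212,240,3):
  print(v,end=' ')
  for u in (200,220,248,259,300):
    r=ray(c,u,v,True); print((c['eye']+r/(r@fw)*d[v,u]).round(4),end=' ')
  print()
```

```text
{'time_s': 6.675, 'position': [0.517, -0.082, 0.04], 'tool_rot': [-3.142, 0.0, 2.995], 'ft_force': [-1.639, 0.358, 1.055], 'finger_gap': 0.005, 'joints': [-0.259, 0.009, 2.064, 0.0, 1.067, -1.683]}
212 [ 0.5002 -0.1145  0.0391] [ 0.5024 -0.1016  0.038 ] [ 0.5051 -0.0836  0.0378] [ 0.506  -0.0765  0.0383] [ 0.51   -0.05    0.0385] 
215 [ 0.5003 -0.1135  0.0451] [ 0.5024 -0.101   0.0441] [ 0.5047 -0.0834  0.0448] [ 0.5058 -0.0766  0.0448] [ 0.5098 -0.0509  0.0445] 
218 [ 0.5008 -0.1128  0.0497] [ 0.5028 -0.1005  0.0488] [ 0.5047 -0.0833  0.0505] [ 0.5062 -0.0767  0.0489] [ 0.5097 -0.0517  0.0499] 
221 [ 0.5027 -0.1132  0.0496] [ 0.5043 -0.1007  0.05  ] [ 0.5062 -0.0835  0.0516] [ 0.5074 -0.0769  0.0511] [ 0.512  -0.0518  0.0491] 
224 [ 0.5047 -0.1136  0.0496] [ 0.5062 -0.101   0.0502] [ 0.5059 -0.0834  0.0575] [ 0.5074 -0.077   0.0559] [ 0.5141 -0.052   0.0488] 
227 [ 0.5068 -0.1141  0.0493] [ 0.5084 -0.1015  0.0495] [ 0.5062 -0.0834  0.0614] [ 0.5074 -0.0771  0.0607] [ 0.5157 -0.0523  0.0499] 
230 [ 0.5085 -0.1143  0.0502] [ 0.5108 -0.1021  0.0485] [ 0.5061 -0.0833  0.0662] [ 0.5067 -0.0771  0.067 ] [ 0.5175 -0.0525  0.0503] 
233 [ 0.5106 -0.1148  0.0498] [ 0.5125 -0.1023  0.0493] [ 0.5066 -0.0833  0.0694] [ 0.5069 -0.0772  0.0708] [ 0.5197 -0.0527  0.0499] 
236 [ 0.5127 -0.1153  0.0497] [ 0.5143 -0.1026  0.0498] [ 0.5058 -0.0831  0.0753] [ 0.5067 -0.0773  0.0752] [ 0.5216 -0.0529  0.0503] 
239 [ 0.5146 -0.1157  0.05  ] [ 0.5161 -0.1029  0.0505] [ 0.5057 -0.083   0.0796] [ 0.5069 -0.0774  0.0786] [ 0.5241 -0.053   0.0493]
```

View pics/w4c.png

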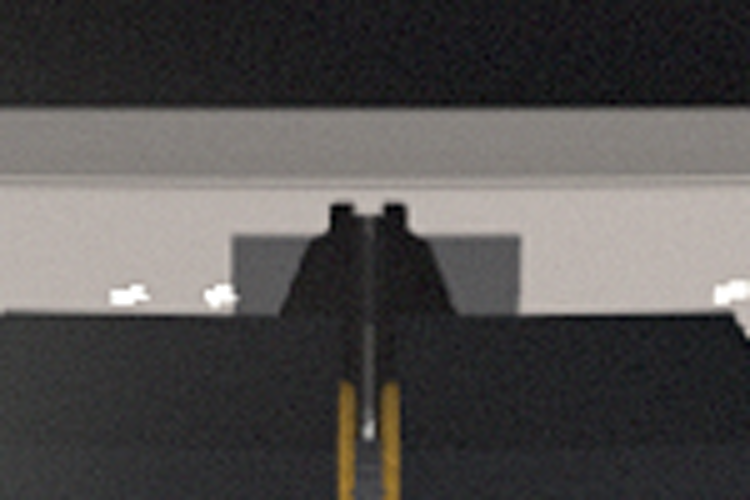

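The cover is pressed to z≈0.0497 and moving, so the real tip is at reported z + 0.010. I continue to the stop.

Call:
{"method": "apply_moves", "body": {"delta_pos": [[0,0,-0.1],[0,0,-0.1],[0,0,0]], "yaw": [0,0,0]}}

```text
time_s: 7.1
position: [0.5174, -0.0818, 0.0377]
tool_rot: [-3.142, 0.0, 2.995]
ft_force: [-0.5, -0.6, 1.9]
finger_gap: 0.004
```

Call:
{"method": "apply_moves", "body": {"delta_pos": [[0,0,-0.1],[0,0,0]], "yaw": [0,0]}}

```text
time_s: 7.35
position: [0.5174, -0.0818, 0.0367]
tool_rot: [-3.142, 0.0, 2.995]
ft_force: [0.0, -1.0, 1.9]
finger_gap: 0.005
```

Call:
{"method": "apply_moves", "body": {"delta_pos": [[0,0,-0.05],[0,0,-0.05],[0,0,0]], "yaw": [0,0,0]}}

```text
time_s: 7.72
position: [0.5175, -0.0818, 0.0361]
tool_rot: [-3.142, 0.0, 2.995]
ft_force: [-0.1, -0.2, 4.0]
finger_gap: 0.004
```

Call:
{"method": "apply_moves", "body": {"delta_pos": [[0,0,-0.05],[0,0,0]], "yaw": [0,0]}}

```text
time_s: 7.98
position: [0.5175, -0.0819, 0.0358]
tool_rot: [-3.142, 0.0, 2.995]
ft_force: [-1.2, 0.3, 6.7]
finger_gap: 0.004
```

At the stop with 6.7 N. I release by moving up and back toward the robot.

Call:
{"method": "apply_moves", "body": {"delta_pos": [[-1,0.15,1],[-4,0.6,1.5],[-4,0.6,2],[-1,0.15,4],[0,0,4],[0,0,4],[0,0,0],[0,0,0],[0,0,0],[0,0,0]], "yaw": [0,0,0,0,0,0,0,0,0,0]}}

```text
time_s: 9.22
position: [0.4164, -0.0665, 0.1986]
tool_rot: [3.141, -0.003, 2.995]
ft_force: [0.8, -0.0, -0.9]
finger_gap: 0.008
```

Run:
```python
from h import *
st(); snap('wrist','w5'); snap('top','t5'); 
im=cv2.imread('pics/t5.png');cv2.imwrite('pics/t5c.png',cv2.resize(im[125:285,200:400],None,fx=3.7,fy=3.7,interpolation=2))
```

```text
{'time_s': 9.225, 'position': [0.416, -0.067, 0.199], 'tool_rot': [3.141, -0.003, 2.995], 'ft_force': [0.788, -0.016, -0.933], 'finger_gap': 0.008, 'joints': [-0.286, -0.409, 2.135, -0.0, 1.419, -1.71]}
```

View pics/w5.png

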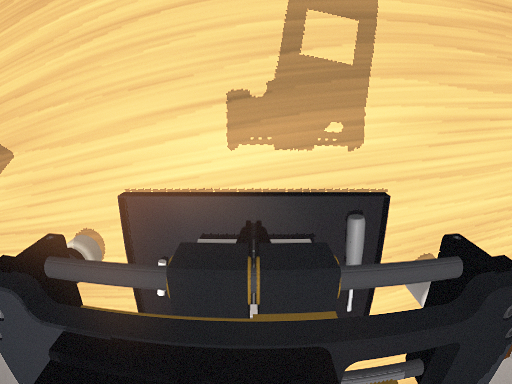

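View pics/t5c.png

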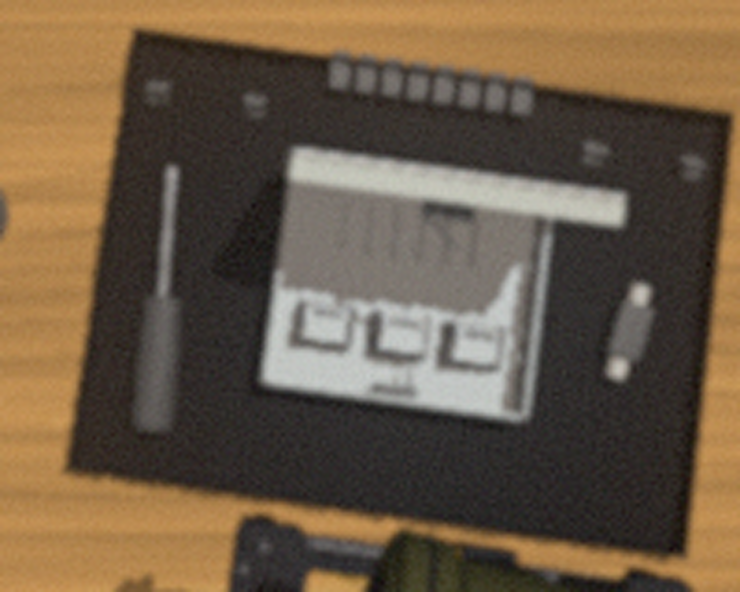

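The top view shows the cover open and three modules at crop (325,327), (400,338) and (475,345). I measure their heights from depth.

Run:
```python
from h import *
c=manip.get_calibration('top'); d=np.load('pics/t5.npy'); im=cv2.imread('pics/t5.png')
f=192/np.tan(np.radians(c['vfov'])/2); A=R.from_euler('xyz',c['attitude']).as_matrix()
def pr(P):
    p=A.T@(np.array(P)-c['eye']); return c['cx']+f*p[0]/p[2],c['cy']+f*p[1]/p[2]
for n,P in dict(L=(.5548,-.0418),M=(.5483,-.0863),Rr=(.5418,-.1308)).items():
    u,v=pr((*P,.03)); u0,v0=int(round(u)),int(round(v))
    z=[(c['eye']+ray(c,uu,vv)*d[vv,uu])[2] for uu in range(u0-2,u0+3) for vv in range(v0-2,v0+3)]
    print(n,(round(u,1),round(v,1)),'crop',(u-200)*3.7,(v-125)*3.7,'z',np.median(z).round(4),np.std(z).round(4))
cv2.imwrite('pics/t5d.png',cv2.resize(im[198:242,266:350],None,fx=9,fy=9,interpolation=2))
```

```text
L (np.float64(287.6), np.float64(211.8)) crop 324.3006502111455 321.001432794248 z 0.0297 0.0015
M (np.float64(308.0), np.float64(214.6)) crop 399.61464884268685 331.68030335220857 z 0.038 0.0018
Rr (np.float64(328.4), np.float64(217.5)) crop 474.9599676428093 342.3636148379147 z 0.0305 0.0018
```

View pics/t5d.png

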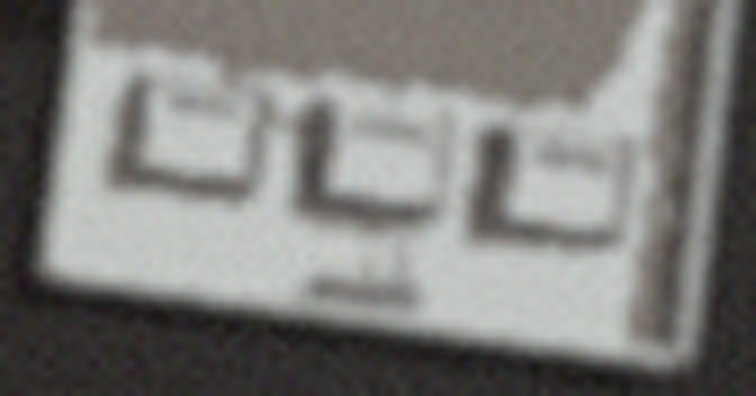

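The middle module is the proud one (z≈0.038, the others 0.030). I move over it, offset about 1 mm toward the hinge for clearance to the pin.

Call:
{"method": "apply_moves", "body": {"delta_pos": [[4.4,-0.66,0],[4.4,-0.66,0],[4.5,-0.68,0],[0,0,0],[0,0,-4],[0,0,-4],[0,0,-4],[0,0,-2.5],[0,0,0],[0,0,0]], "yaw": [0,0,0,0,0,0,0,0,0,0]}}

```text
time_s: 10.58
position: [0.5507, -0.0869, 0.0566]
tool_rot: [-3.141, 0.002, 2.995]
ft_force: [-0.2, -0.1, 0.6]
finger_gap: 0.002
```

Run:
```python
from h import *
st(); snap('wrist','w6')
im=cv2.imread('pics/w6.png');cv2.imwrite('pics/w6c.png',cv2.resize(im[150:280,150:360],None,fx=3.7,fy=3.7,interpolation=2))
```

```text
{'time_s': 10.575, 'position': [0.551, -0.087, 0.057], 'tool_rot': [-3.141, 0.002, 2.995], 'ft_force': [-0.23, -0.111, 0.636], 'finger_gap': 0.002, 'joints': [-0.253, 0.059, 1.981, -0.0, 1.1, -1.677]}
```

View pics/w6c.png

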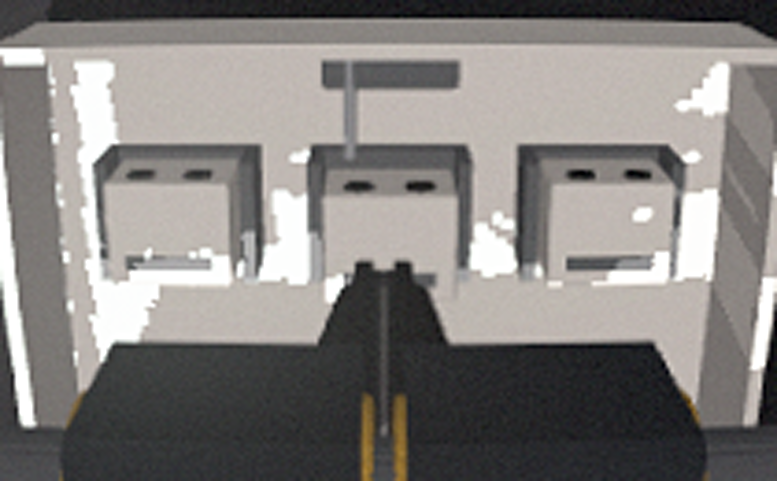

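The wrist view shows the fingers centred on the middle module within about 2 mm, with the pin at crop (350,110) clear. I push down.

Call:
{"method": "apply_moves", "body": {"delta_pos": [[0,0,-1],[0,0,-1],[0,0,-0.5],[0,0,0]], "yaw": [0,0,0,0]}}

```text
time_s: 11.12
position: [0.5496, -0.0866, 0.0293]
tool_rot: [3.141, -0.002, 2.995]
ft_force: [0.5, -0.3, 0.0]
finger_gap: 0.006
```

Call:
{"method": "apply_moves", "body": {"delta_pos": [[0,0,-0.2],[0,0,-0.2],[0,0,-0.2],[0,0,-0.1],[0,0,0]], "yaw": [0,0,0,0,0]}}

```text
time_s: 11.75
position: [0.5505, -0.0869, 0.0233]
tool_rot: [-3.142, 0.001, 2.995]
ft_force: [0.3, -0.6, 1.5]
finger_gap: 0.003
```

Call:
{"method": "apply_moves", "body": {"delta_pos": [[0,0,-0.1],[0,0,-0.1],[0,0,0]], "yaw": [0,0,0]}}

```text
time_s: 12.12
position: [0.5505, -0.0868, 0.0212]
tool_rot: [-3.142, 0.001, 2.995]
ft_force: [1.2, -0.2, 1.6]
finger_gap: 0.004
```

Call:
{"method": "apply_moves", "body": {"delta_pos": [[0,0,-0.1],[0,0,-0.1],[0,0,0]], "yaw": [0,0,0]}}

```text
time_s: 12.5
position: [0.5505, -0.0869, 0.0193]
tool_rot: [-3.142, 0.001, 2.995]
ft_force: [1.1, -0.2, 2.5]
finger_gap: 0.004
```

Call:
{"method": "apply_moves", "body": {"delta_pos": [[0,0,-0.05],[0,0,0]], "yaw": [0,0]}}

```text
time_s: 12.75
position: [0.5505, -0.0869, 0.0192]
tool_rot: [-3.142, 0.0, 2.995]
ft_force: [0.6, 1.1, 4.9]
finger_gap: 0.001
```

Call:
{"method": "apply_moves", "body": {"delta_pos": [[0,0,-0.1],[0,0,-0.05],[0,0,0]], "yaw": [0,0,0]}}

```text
time_s: 13.12
position: [0.5506, -0.0869, 0.0192]
tool_rot: [-3.141, -0.0, 2.995]
ft_force: [-4.5, 1.1, 13.0]
finger_gap: 0.003
```

Firm stop: 13 N with no further motion. I lift and check the heights.

Call:
{"method": "apply_moves", "body": {"delta_pos": [[0,0,0.5],[0,0,3],[0,0,5],[0,0,5],[0,0,5],[0,0,2],[0,0,0],[0,0,0]], "yaw": [0,0,0,0,0,0,0,0]}}

```text
time_s: 14.12
position: [0.5488, -0.0864, 0.2191]
tool_rot: [3.141, -0.005, 2.995]
ft_force: [-0.6, 0.5, -0.7]
finger_gap: 0.001
```

Run:
```python
from h import *
st(); c,im,d=snap('wrist','w7')
f=192/np.tan(np.radians(c['vfov'])/2); A=R.from_euler('xyz',c['attitude']).as_matrix();fw=A[:,2]
def pr(P):
    p=A.T@(np.array(P)-c['eye']); r=np.hypot(*p[:2]); t=np.arctan2(r,p[2]); return c['cx']+f*t*p[0]/r, c['cy']+f*t*p[1]/r
for n,P in dict(L=(.5528,-.0418),M=(.5443,-.0863),Rr=(.5398,-.1308)).items():
    u,v=pr((*P,.03)); u0,v0=int(round(u)),int(round(v)); z=[]
    for uu in range(u0-4,u0+5):
        for vv in range(v0-1,v0+2):
            r=ray(c,uu,vv,True); z.append((c['eye']+r/(r@fw)*d[vv,uu])[2])
    print(n,u0,v0,np.median(z).round(4),np.std(z).round(4))
c,im,d=snap('scene','s7'); cv2.imwrite('pics/s7c.png',cv2.resize(im[60:240,130:330],None,fx=3.7,fy=3.3,interpolation=2))
```

```text
{'time_s': 14.125, 'position': [0.549, -0.086, 0.219], 'tool_rot': [3.141, -0.005, 2.995], 'ft_force': [-0.629, 0.543, -0.694], 'finger_gap': 0.001, 'joints': [-0.253, -0.091, 1.842, -0.0, 1.396, -1.677]}
L 288 172 0.0299 0.0005
M 253 170 0.0296 0.0006
Rr 218 172 0.0301 0.0008
```

View pics/w7.png

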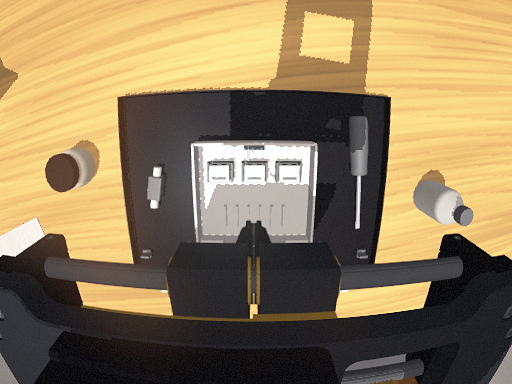

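View pics/s7c.png

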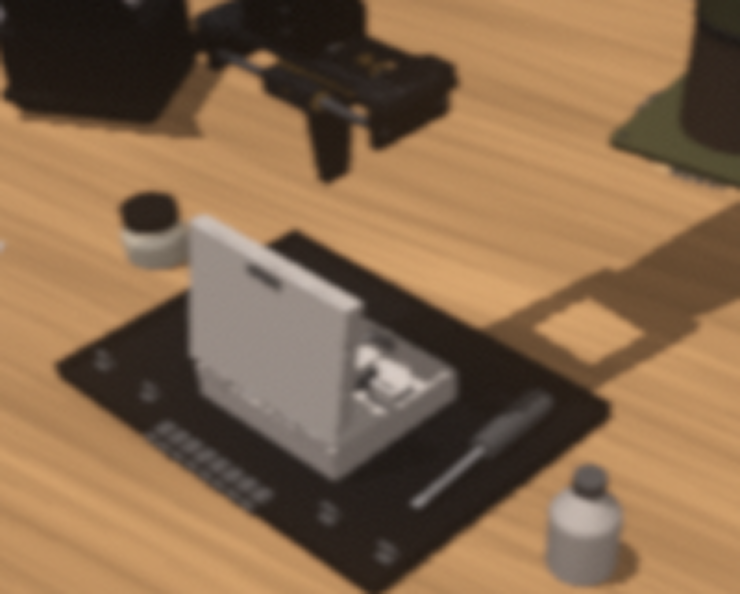

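The module now reads 0.0296, level with its neighbours (0.030, 0.030). Next I plan the path around the back of the cover.

Run:
```python
import numpy as np
H=np.array([.6413,-.0999]);u=np.array([.989,-.145])
prev=None
for th,r in [(84,118),(80,118),(72,120),(64,122),(56,123),(48,124),(40,125),(33,126),(26,126),(20,127),(15,128),(10,129),(6,130),(3,131),(0,131),(-2,131),(-3.3,131)]:
    t=np.radians(th); s=-r*np.cos(t)+4*np.sin(t); z=50+r*np.sin(t)+4*np.cos(t)
    P=np.array([*(H+u*(s+11)/1000),(z-10)/1000])
    print(th,P.round(4), 'd cm',None if prev is None else ((P-prev)*100).round(2)); prev=P
```

```text
84 [ 0.6439 -0.1003  0.1578] d cm None
80 [ 0.6358 -0.0991  0.1569] d cm [-0.81  0.12 -0.09]
72 [ 0.6193 -0.0967  0.1554] d cm [-1.65  0.24 -0.15]
64 [ 0.6028 -0.0943  0.1514] d cm [-1.64  0.24 -0.4 ]
56 [ 0.5874 -0.092   0.1442] d cm [-1.54  0.23 -0.72]
48 [ 0.5731 -0.0899  0.1348] d cm [-1.44  0.21 -0.94]
40 [ 0.56   -0.088   0.1234] d cm [-1.3   0.19 -1.14]
33 [ 0.5498 -0.0865  0.112 ] d cm [-1.02  0.15 -1.14]
26 [ 0.5419 -0.0853  0.0988] d cm [-0.79  0.12 -1.31]
20 [ 0.5355 -0.0844  0.0872] d cm [-0.64  0.09 -1.16]
15 [ 0.5309 -0.0837  0.077 ] d cm [-0.46  0.07 -1.02]
10 [ 0.5272 -0.0832  0.0663] d cm [-0.37  0.05 -1.07]
6 [ 0.5247 -0.0828  0.0576] d cm [-0.25  0.04 -0.88]
3 [ 0.523  -0.0826  0.0509] d cm [-0.17  0.03 -0.67]
0 [ 0.5226 -0.0825  0.044 ] d cm [-0.04  0.01 -0.69]
-2 [ 0.5226 -0.0825  0.0394] d cm [-0.01  0.   -0.46]
-3.3 [ 0.5226 -0.0825  0.0365] d cm [ 0.  -0.  -0.3]
```

Call:
{"method": "apply_moves", "body": {"delta_pos": [[2.9,-0.43,0],[2.9,-0.42,0],[2.9,-0.43,0],[3.0,-0.42,0],[0,0,0],[0,0,-3],[0,0,-3],[0,0,0],[0,0,0]], "yaw": [0,0,0,0,0,0,0,0,0]}}

```text
time_s: 15.35
position: [0.6671, -0.1038, 0.1629]
tool_rot: [-3.141, 0.0, 2.995]
ft_force: [0.1, 0.7, 1.0]
finger_gap: 0.005
```

Run:
```python
from h import *
st(); 
c,im,d=snap('scene','s8'); cv2.imwrite('pics/s8c.png',cv2.resize(im[60:240,130:330],None,fx=3.7,fy=3.3,interpolation=2))
```

```text
{'time_s': 15.35, 'position': [0.667, -0.104, 0.163], 'tool_rot': [-3.141, 0.0, 2.995], 'ft_force': [0.079, 0.718, 1.032], 'finger_gap': 0.005, 'joints': [-0.234, 0.204, 1.629, -0.0, 1.308, -1.658]}
```

View pics/s8c.png

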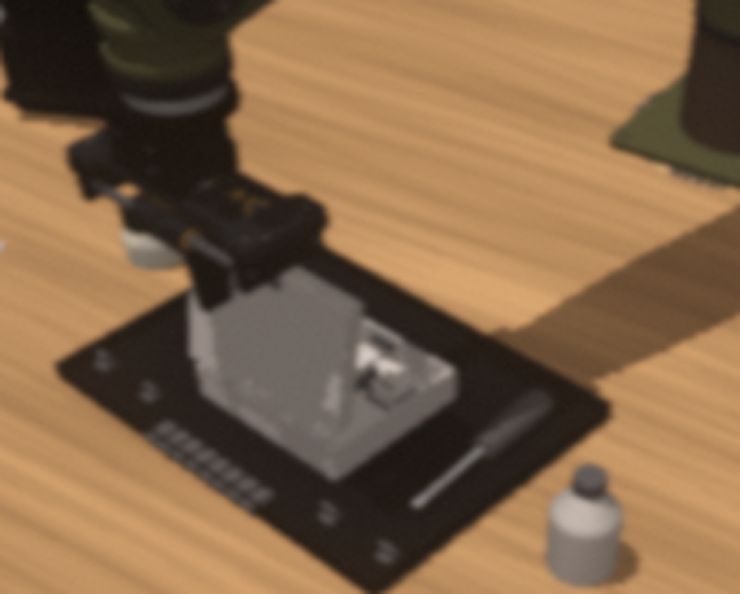

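The finger is behind the cover. I push it over along the arc, first to about 33°.

Call:
{"method": "apply_moves", "body": {"delta_pos": [[-1.2,0.18,-0.3],[-1.1,0.17,-0.2],[-0.8,0.12,-0.1],[-1.65,0.24,-0.15],[-1.65,0.24,-0.4],[-1.55,0.23,-0.7],[-1.45,0.21,-0.95],[-1.3,0.19,-1.15],[-1.0,0.15,-1.15],[0,0,0]], "yaw": [0,0,0,0,0,0,0,0,0,0]}}

```text
time_s: 16.65
position: [0.5488, -0.0862, 0.1101]
tool_rot: [3.141, -0.002, 2.995]
ft_force: [-0.3, -0.2, 0.9]
finger_gap: 0.004
```

Run:
```python
from h import *
st(); snap('wrist','w9')
c,im,d=snap('scene','s9'); cv2.imwrite('pics/s9c.png',cv2.resize(im[60:240,130:330],None,fx=3.7,fy=3.3,interpolation=2))
```

```text
{'time_s': 16.65, 'position': [0.549, -0.086, 0.11], 'tool_rot': [3.141, -0.002, 2.995], 'ft_force': [-0.326, -0.162, 0.946], 'finger_gap': 0.004, 'joints': [-0.252, -0.005, 1.947, -0.0, 1.201, -1.676]}
```

View pics/s9c.png

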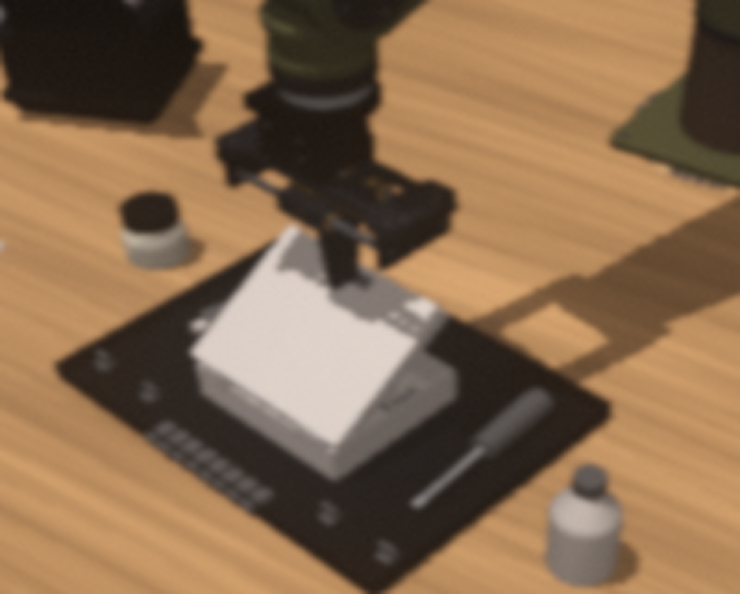

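View pics/w9.png

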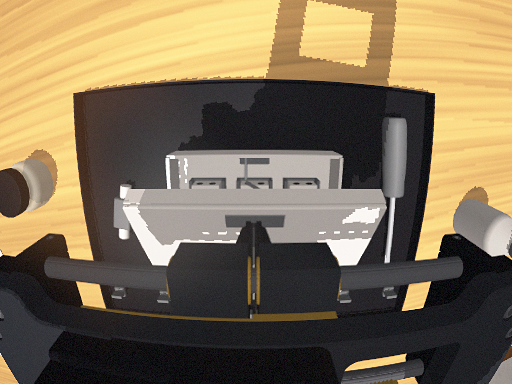

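The cover follows at about 33°, with the finger at its thumb mark. I continue down to nearly level.

Call:
{"method": "apply_moves", "body": {"delta_pos": [[-0.75,0.12,-1.25],[-0.6,0.09,-1.15],[-0.45,0.07,-1.0],[-0.35,0.05,-1.05],[-0.25,0.04,-0.9],[-0.15,0.03,-0.65],[0,0,-0.5],[0,0,0]], "yaw": [0,0,0,0,0,0,0,0]}}

```text
time_s: 17.75
position: [0.5241, -0.0824, 0.0456]
tool_rot: [3.141, -0.002, 2.995]
ft_force: [-0.6, 0.9, 1.8]
finger_gap: 0.008
```

Call:
{"method": "apply_moves", "body": {"delta_pos": [[0,0,-0.3],[0,0,-0.2],[0,0,0]], "yaw": [0,0,0]}}

```text
time_s: 18.12
position: [0.5248, -0.0825, 0.0411]
tool_rot: [-3.142, 0.0, 2.995]
ft_force: [-1.3, 0.1, 1.5]
finger_gap: 0.005
```

Call:
{"method": "apply_moves", "body": {"delta_pos": [[-0.15,0.02,-0.15],[-0.15,0.02,-0.15],[0,0,-0.1],[0,0,0]], "yaw": [0,0,0,0]}}

```text
time_s: 18.62
position: [0.5219, -0.0821, 0.0373]
tool_rot: [-3.142, 0.001, 2.995]
ft_force: [1.8, -0.2, 1.7]
finger_gap: 0.001
```

Call:
{"method": "apply_moves", "body": {"delta_pos": [[0,0,-0.1],[0,0,0]], "yaw": [0,0]}}

```text
time_s: 18.88
position: [0.522, -0.0821, 0.0365]
tool_rot: [-3.142, 0.0, 2.995]
ft_force: [0.2, 0.4, 2.8]
finger_gap: 0.006
```

Call:
{"method": "apply_moves", "body": {"delta_pos": [[0,0,-0.1],[0,0,0]], "yaw": [0,0]}}

```text
time_s: 19.12
position: [0.522, -0.0822, 0.036]
tool_rot: [-3.142, 0.0, 2.995]
ft_force: [-0.5, 0.1, 6.5]
finger_gap: 0.008
```

Call:
{"method": "apply_moves", "body": {"delta_pos": [[0,0,-0.05],[0,0,0]], "yaw": [0,0]}}

```text
time_s: 19.38
position: [0.5221, -0.0822, 0.0358]
tool_rot: [-3.141, 0.0, 2.995]
ft_force: [-1.4, 0.4, 9.4]
finger_gap: 0.005
```

At the stop again (z 0.0358, as on the first press, 9.4 N). I release straight up.

Call:
{"method": "apply_moves", "body": {"delta_pos": [[0,0,0.3],[0,0,0.5],[0,0,1],[0,0,3],[-2,0.3,4],[-4,0.6,4],[-4,0.6,3],[0,0,0],[0,0,0],[0,0,0]], "yaw": [0,0,0,0,0,0,0,0,0,0]}}

```text
time_s: 20.62
position: [0.4214, -0.067, 0.1911]
tool_rot: [3.141, -0.003, 2.995]
ft_force: [0.4, 0.4, 0.6]
finger_gap: 0.005
```

Run:
```python
from h import *
st(); snap('wrist','w10');c,im,d=snap('top','t10')
for u,v in((308,180),(308,200),(300,222),(330,225)):
    z=[(c['eye']+ray(c,a,b)*d[b,a])[2] for a in range(u-3,u+4) for b in range(v-2,v+3)]; print(u,v,np.median(z).round(4))
cv2.imwrite('pics/t10c.png',cv2.resize(im[110:290,170:460],None,fx=2.7,fy=2.7,interpolation=2))
c,im,d=snap('scene','s10'); cv2.imwrite('pics/s10c.png',cv2.resize(im[60:240,130:330],None,fx=3.7,fy=3.3,interpolation=2))
```

```text
{'time_s': 20.625, 'position': [0.421, -0.067, 0.191], 'tool_rot': [3.141, -0.003, 2.995], 'ft_force': [0.392, 0.422, 0.641], 'finger_gap': 0.005, 'joints': [-0.284, -0.391, 2.135, -0.0, 1.401, -1.708]}
308 180 0.0541
308 200 0.0544
300 222 0.0542
330 225 0.0541
```

View pics/t10c.png

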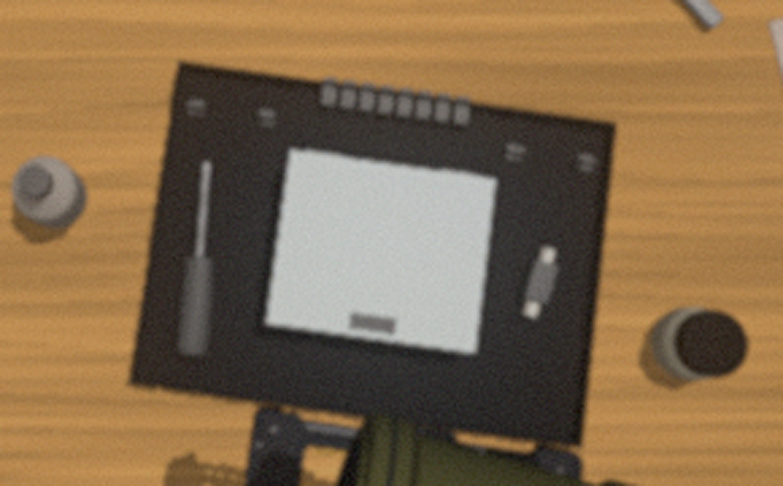

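View pics/s10c.png

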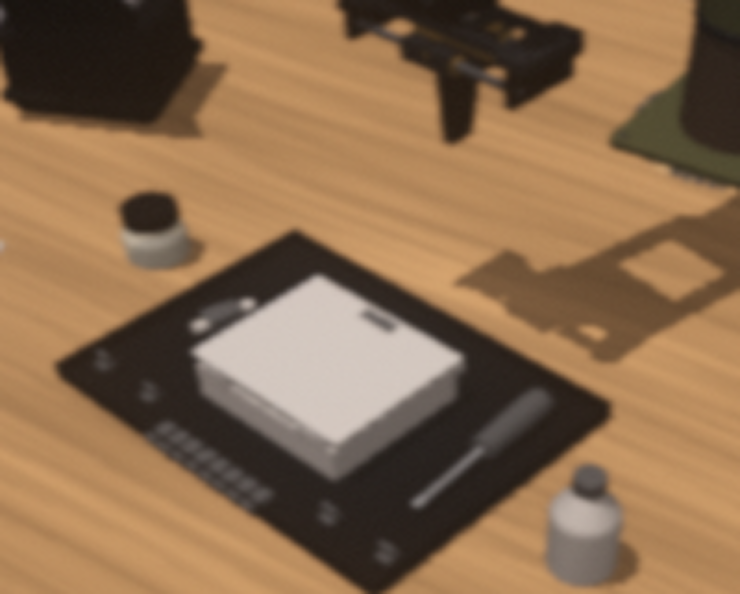

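The cover is latched level (0.054 at all four sampled points), the arm is clear, and the other objects have not moved. I hand in the job.

```bash
python3 -c "
from plant import manip
print(manip.sign_off())"
```

```text
the job is handed in; nothing more can be done
None
```

The job is done and handed in at about 20.7 s.

- **Opening:** I pressed the cover at its thumb mark to the stop with about 6.7 N, and it popped open when I let go.
- **Module:** The middle one stood proud at about 38 mm. I pushed it onto its firm stop with about 13 N. Afterwards it measured 29.6 mm, against 29.9 and 30.1 mm for the two fixed ones.
- **Closing:** I swung the cover shut from behind and pressed it to its stop again with about 9.4 N, at the same height as the first press. That second press was about 5 mm behind the mark's centre.
- **Last check:** About a second after release, the cover was level at 54 mm at four sampled points and stayed shut. The arm was clear, and by eye the screwdriver, adapter, bottle and jar looked unmoved in the pictures.

**Disagreement:** the closed fingertips were about 35 mm higher than the reported TCP height and the given tool geometry imply. I did not find the cause. I worked from the camera depth and the contact force instead.

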